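Make up two microscope kits

TASK

Make up the two microscope kits: the white tray gets the red objective and the filter cube with the green window, the blue tray gets the yellow objective and the filter cube with the violet window. In each tray stand the objective in the compartment with the round mark and the cube in the one with the square mark, both upright and flat on the floor; set them down, do not drop or tip them. Leave the green objective, the orange cube, the multimeter and the bottle where they are.

Things in the scene. Friction and masses are not known exactly. Their poses are not given: they have to be found in the camera images.
- lens_red: a microscope objective standing upright, mount end down: bright steel cylinder 32 mm in diameter up to 44 mm high (its top 8 mm painted red), then a red cone, 54 mm high in all; origin at the centre of its underside, z up; stands on the flat grey mat (bench height) at the start; about 130 g. For the white tray.
- lens_yellow: a microscope objective standing upright, mount end down: bright steel cylinder 32 mm in diameter up to 44 mm high (its top 8 mm painted yellow), then a yellow cone, 54 mm high in all; origin at the centre of its underside, z up; stands on the flat grey mat (bench height) at the start; about 130 g. For the blue tray.
- lens_green: a microscope objective standing upright, mount end down: bright steel cylinder 32 mm in diameter up to 44 mm high (its top 8 mm painted green), then a green cone, 54 mm high in all; origin at the centre of its underside, z up; stands on the flat grey mat (bench height) at the start; about 130 g. Not wanted: stays where it is.
- cube_green: a filter cube: dark grey box 38 x 38 mm, 44 mm high, with a round green window, 31 mm wide, in its top and smaller ones in its four sides; origin at the centre of its underside, x and y square to its sides, z up; stands on the flat grey mat (bench height) at the start; about 90 g. For the white tray.
- cube_violet: a filter cube: dark grey box 38 x 38 mm, 44 mm high, with a round violet window, 31 mm wide, in its top and smaller ones in its four sides; origin at the centre of its underside, x and y square to its sides, z up; stands on the flat grey mat (bench height) at the start; about 90 g. For the blue tray.
- cube_orange: a filter cube: dark grey box 38 x 38 mm, 44 mm high, with a round orange window, 31 mm wide, in its top and smaller ones in its four sides; origin at the centre of its underside, x and y square to its sides, z up; stands on the flat grey mat (bench height) at the start; about 90 g. Not wanted: stays where it is.
- tray_white: white plastic kit tray fixed to the bench: outside 136 mm along its x, 70 mm along its y, walls only 9 mm high and 4 mm thick, floor 3 mm thick; origin at the centre of its underside. A wall across the middle makes two compartments, each 62 x 62 mm inside, centred at x = +33 mm (round black mark, for an objective) and x = -33 mm (square black mark, for a filter cube), y = 0. May lie left or right of the stock.
- tray_blue: blue plastic kit tray fixed to the bench: outside 136 mm along its x, 70 mm along its y, walls only 9 mm high and 4 mm thick, floor 3 mm thick; origin at the centre of its underside. A wall across the middle makes two compartments, each 62 x 62 mm inside, centred at x = +33 mm (round black mark, for an objective) and x = -33 mm (square black mark, for a filter cube), y = 0. May lie left or right of the stock.
- meter: a yellow multimeter with a black face lying on the bench beyond the stock, 75 x 150 mm, 40 mm high (43 mm with the dial's bar); origin at the centre of its underside; not to be moved
- bottle: an amber bottle with a white cap beyond the stock, 44 mm in diameter, 95 mm high; origin at the centre of its underside; not to be moved
There are look-alikes about, which are no part of the job. Several things have the shape of the tray_blue; the one meant has the colours described above.

How it is judged:
At the end, for the whole second after the job is handed in: Each wanted thing is in its tray within 15 mm along tray x and y of its own mark's centre, underside below 7 mm over the tray's underside, upright within 0.1 rad, at rest; green objective, orange cube, multimeter and bottle upright and within 20 mm of their start (x of lens_red in the frame of tray_white between 0.018 and 0.048 m and y of lens_red in the frame of tray_white between -0.015 and 0.015 m and z of each of lens_red, cube_green in the frame of tray_white below 0.007 m and angle between each of lens_red, cube_green, lens_yellow, cube_violet, lens_green, cube_orange, meter, bottle's own z axis and vertical below 0.1 rad and linear speed of each of lens_red, cube_green, lens_yellow, cube_violet below 0.02 m/s and angular speed of each of lens_red, cube_green, lens_yellow, cube_violet below 0.2 rad/s and x of cube_green in the frame of tray_white between -0.048 and -0.018 m and y of cube_green in the frame of tray_white between -0.015 and 0.015 m and x of lens_yellow in the frame of tray_blue between 0.018 and 0.048 m and y of lens_yellow in the frame of tray_blue between -0.015 and 0.015 m and z of each of lens_yellow, cube_violet in the frame of tray_blue below 0.007 m and x of cube_violet in the frame of tray_blue between -0.048 and -0.018 m and y of cube_violet in the frame of tray_blue between -0.015 and 0.015 m and distance of each of lens_green, cube_orange, meter, bottle from where it was at the start of the episode below 0.02 m); the robot touches nothing.
It fails at once if an unwanted objective or cube, the multimeter or the bottle was moved more than 20 mm (distance of any of lens_green, cube_orange, meter, bottle from where it was at the start of the episode above 0.02 m).
It fails at once if a kit part was dropped or thrown: more than 30 mm above the bench with no finger on it ((height (world z) of lens_red above 0.03 m and contact force between lens_red and the fingers below 0.05 N) or (height (world z) of cube_green above 0.03 m and contact force between cube_green and the fingers below 0.05 N) or (height (world z) of lens_yellow above 0.03 m and contact force between lens_yellow and the fingers below 0.05 N) or (height (world z) of cube_violet above 0.03 m and contact force between cube_violet and the fingers below 0.05 N)).
It fails at once if a kit part was tipped over (angle between any of lens_red, cube_green, lens_yellow, cube_violet's own z axis and vertical above 1 rad).
It also fails if it takes over 106 s, if anything falls off the work surface, if the arm or the gripper's body presses on something with over 40 N, if the wrist force passes 120 N, or if a joint passes its speed limit or range.

ROBOT

A 7-joint arm with a two-finger parallel gripper is mounted at the origin on the work surface. World frame = base frame: x ahead of the robot, y to its left, z up, the work surface at z = 0. Lengths are in m, angles in rad, forces in N, time in s.
With the tool pointing down it reaches from about 0.425 to 0.875 m from the base axis. Payload 4.7 kg.
Tool frame: the origin (TCP) lies midway between the tips of the shut fingers; the grasp point (between the pads) lies 19 mm behind it (ctrl.grip_point_offset is the distance from the TCP to the grasp point, in m); z points along the fingers, y is the line along which they close (so a half turn about z gives the same grasp; the last joint's range is limited). The gripper opens to 87 mm and grips with 3 to 60 N. Pads are 19 mm wide; open, the fingers measure 117 mm over their backs; the gripper's body (75 mm by 190 mm) begins 51 mm behind the grasp point.
Start: joints at [1.135, 0.321, -0.07, 1.45, 0.023, 1.371, -0.057], TCP at [0.283, -0.585, 0.223] pointing down, gripper open.
Joint ranges: [-2.86, 2.86], [-0.3, 2.09], [-1.38, 1.24], [0.06, 2.45], [-1.56, 4.7], [0.09, 2.05], [-2.69, 2.69]. Speed limits (rad/s): [2.57, 2.57, 3.14, 3.14, 3.14, 3.14, 3.14].

INTERFACE

Orientations are given as a rotation vector (axis times angle).
In Python, from bench import ctrl gives the robot as it stands. The module is installed in compiled form; this text tells all that it offers.
- The arm moves only by the shell command python3 -m handwheel 'ROWS' [OPENING] [FORCE]. ROWS is JSON, a list of rows, each an object of numbers: "x", "y", "z": the shift along the tool's x, y, z in m; "wx", "wy", "wz": the turn, a rotation vector about the tool's x, y, z in degrees. A call has 1 to 10 rows; each row is the pose to reach, as a shift and turn from the pose commanded when the call began, along the tool's axes at that moment; what a row does not reach only later rows make up. A row lasts 1/12 s, in which the tool goes at most 41.7 mm and 7.16 degrees, less where a joint would pass 70% of its speed; a pose out of reach is approached as far as the arm can. A call with a gripper value outside its range is refused whole. OPENING is the finger opening in m, from 0 to 0.087, set as the call begins (- or left out, the last holds). The fingers move at their own pace and stop on an object; FORCE is the grip in N (left out, the last holds). Time passes only in rows, so rows that repeat a pose let the fingers close. It gives the time, the measured TCP pose, the force, the opening and the grip force at its end, in the units of the state.
- ctrl.get_state(): the state, without advancing time (a new reading comes with each control period).
- ctrl.get_image(name): name is "scene" or "top" or "wrist"; returns a dict with "image" (384x512x3 uint8, red, green, blue), "K" (3x3 intrinsics, pixels), "k1" (the pictures are not rectified: a ray, as slopes to the right and down, at radius r is drawn at 1 + k1 r^2 times it, then the intrinsics apply), "world_to_cam" (4x4, takes a point from world to camera coordinates); the wrist camera has in their place "hand_eye" (4x4, takes a point from camera to tool coordinates, whose origin is the TCP and whose axes are the flange's). Camera axes: x right, y down, z forward; pixel columns grow to the right and rows downward; lengths in m; the calibration is good to about 2 mm. A picture is of the moment at which its call begins: read the wrist's pose just before it. There is no depth.
- ctrl.close_job(): hands the job in; it is judged then, once.
The state is a dict: "time": time; "joint_positions": joint angles; "qd": joint speeds; "joint_torque": joint torques, N m; "position": TCP position; "tool_rot": TCP orientation; "ft_force": force on the tool from outside, world axes, zero at the start; "torque": the same for the moment, N m; "grip_width": opening from 0.0 (shut) to 1.0 (fully open); "grip_force": force on a finger pad.
Only numpy, scipy, OpenCV 4.12 (cv2) and the standard library are available. Lean on these libraries where they do the work, as an engineer would, in place of code of your own. Each camera call takes 0.05 s, during which the arm holds its last target. There are 200 camera calls.

## Working session

There is one attempt and no reset: what is moved stays moved. The work goes in short steps, Python scripts to look and compute and a shell command to move; the robot and the scene stay as the last step left them, time stands still between calls to the robot, and variables do not carry over. Pictures are saved under pics/ and viewed, at most 14 in all, crops included, and the job is handed in when it is done.

```bash
mkdir -p pics; python3 - <<'E'
from bench import ctrl
import cv2,numpy as np
s=ctrl.get_state();print({k:np.round(v,3).tolist() for k,v in s.items()})
for n in("top","scene"):
    d=ctrl.get_image(n);cv2.imwrite(f"pics/{n}0.png",d["image"][:,:,::-1]);np.savez(f"{n}0.npz",**d)
    print(n,d["K"].tolist(),d["k1"],np.round(d["world_to_cam"],3).tolist())
print(ctrl.grip_point_offset)
E
```

```text
{'time': 0.0, 'joint_positions': [1.135, 0.322, -0.07, 1.452, 0.023, 1.371, -0.057], 'qd': [0.002, -0.002, -0.002, 0.002, 0.001, -0.001, 0.0], 'joint_torque': [-0.0, -49.128, -0.403, -31.253, -0.064, 0.043, 0.0], 'position': [0.282, -0.585, 0.221], 'tool_rot': [-3.061, -0.7, 0.001], 'ft_force': [-0.199, -0.15, -0.3], 'torque': [0.043, 0.008, 0.003], 'grip_force': 0.0, 'grip_width': 1.001}
top [[419.6961330943038, 0.0, 249.5707989198879], [0.0, 419.6961330943038, 190.1282913140317], [0.0, 0.0, 1.0]] -0.060044817578627334 [[0.022, -1.0, -0.017, 0.056], [-0.996, -0.02, -0.084, 0.587], [0.083, 0.018, -0.996, 1.112], [0.0, 0.0, 0.0, 1.0]]
scene [[372.19363643965545, 0.0, 252.4680285102202], [0.0, 372.19363643965545, 192.5799720403113], [0.0, 0.0, 1.0]] -0.013387727963311767 [[-0.796, 0.606, 0.002, 0.405], [0.527, 0.693, -0.492, -0.335], [-0.299, -0.39, -0.871, 1.044], [0.0, 0.0, 0.0, 1.0]]
0.0187
```

View pics/top0.png

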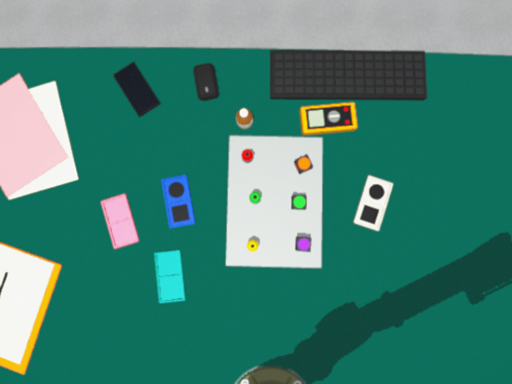

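View pics/scene0.png

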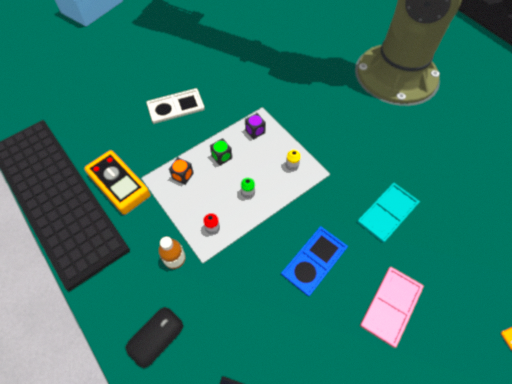

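The top view shows the stock on the mat. Objectives: red (247,156), green (255,197) and yellow (253,244). Cubes: orange (304,163), green (299,201) and violet (303,243). The blue tray is on the left with its round mark at (176,189) and square mark at (180,213). The white tray is on the right with its round mark at (376,191) and square mark at (369,214). The scene view shows the same layout.

```bash
cat > h.py <<'E'
import cv2,numpy as np
from scipy.spatial.transform import Rotation as R
def ray(d,uv,T=None):
    k=float(d["k1"]);dist=np.array([k,0,0,0,0.])
    p=cv2.undistortPoints(np.array(uv,float).reshape(-1,1,2),d["K"],dist).reshape(-1,2)
    M=np.linalg.inv(d["world_to_cam"]) if T is None else T
    return M[:3,3],np.c_[p,np.ones(len(p))]@M[:3,:3].T
def plane(d,uv,z,T=None):
    o,r=ray(d,uv,T);return o+r*((z-o[2])/r[:,2])[:,None]
def blobs(img,hr,smin=110,vmin=60,amin=15):
    h=cv2.cvtColor(img,cv2.COLOR_RGB2HSV);m=cv2.inRange(h,(hr[0],smin,vmin),(hr[1],255,255))
    n,l,s,c=cv2.connectedComponentsWithStats(m)
    return [(c[i],s[i],l==i) for i in range(1,n) if s[i][4]>=amin]
def yaw(r): X=R.from_rotvec(r).as_matrix()[:,0];return np.degrees(np.arctan2(X[1],X[0]))
def go(s,x,y,z,yw):
    "tool shift (mm) and wz (deg) from measured pose to TCP x,y,z with tool-x yaw mod 180"
    M=R.from_rotvec(s["tool_rot"]).as_matrix()
    d=M.T@(np.array([x,y,z])-s["position"])*1000
    w=-((yw-yaw(s["tool_rot"])+90)%180-90)
    return "d mm",np.round(d,1).tolist(),"wz",round(w,1)
E
python3 - <<'E'
from h import *
from bench import ctrl
s=ctrl.get_state();print("yaw",yaw(s["tool_rot"]))
d=dict(np.load("top0.npz"));im=d["image"]
hsv=cv2.cvtColor(im,cv2.COLOR_RGB2HSV)
for n,u,v,z in[("redL",247,156,.049),("grnL",255,197,.049),("yelL",253,244,.049),("orC",304,163,.044),("grC",299,201,.044),("viC",303,243,.044)]:
    w=im[v-14:v+15,u-14:u+15];h=hsv[v-14:v+15,u-14:u+15]
    m=((h[:,:,1]>120)&(h[:,:,2]>110)).astype(np.uint8)
    ys,xs=np.nonzero(m);c=[xs.mean()+u-14,ys.mean()+v-14]
    o=""
    if "C" in n:
        k=((h[:,:,2]<110)|(m>0)).astype(np.uint8)
        cn=max(cv2.findContours(k,0,1)[0],key=cv2.contourArea);o=cv2.minAreaRect(cn)
    print(n,np.round(c,1),m.sum(),plane(d,[c],z)[0].round(4),o)
for n,r,q in[("blue",(176,189),(180,213)),("white",(376,191),(369,214))]:
    P=[]
    for u,v in(r,q):
        w=hsv[v-11:v+12,u-11:u+12,2];m=(w<70).astype(np.uint8)
        k,l,st,ce=cv2.connectedComponentsWithStats(m);i=l[11,11]
        P.append(plane(d,[ce[i]+[u-11,v-11]],.003)[0]);
    P=np.array(P);e=P[0]-P[1];print(n,P.round(4).tolist(),np.linalg.norm(e),np.degrees(np.arctan2(e[1],e[0])))
E
```

```text
yaw 25.77595016194391
redL [247. 155.] 101 [0.6775 0.0767 0.049 ] 
grnL [254.9 197. ] 92 [0.5653 0.0534 0.049 ] 
yelL [252.2 245.2] 100 [0.4384 0.0579 0.049 ] 
orC [303.2 163.3] 147 [ 0.6586 -0.0741  0.044 ] ((12.900001525878906, 14.80000114440918), (13.86362075805664, 14.310833930969238), 63.43495178222656)
grC [299.  201.5] 128 [ 0.5561 -0.0639  0.044 ] ((13.5, 14.5), (13.0, 13.0), 90.0)
viC [303.5 243.7] 122 [ 0.4449 -0.0773  0.044 ] ((13.620691299438477, 14.051725387573242), (14.034687042236328, 12.955096244812012), 4.763641834259033)
blue [[0.5852, 0.273, 0.003], [0.5206, 0.2593, 0.003]] 0.0660753812062039 11.940037855076511
white [[0.5914, -0.2809, 0.003], [0.5279, -0.2615, 0.003]] 0.06643935441672034 -17.014497966711357
```

```bash
python3 - <<'E'
from h import *
from bench import ctrl
s=ctrl.get_state();print(go(s,.54,-.062,.2,0))
E
```

```text
('d mm', [459.4, -358.8, 22.2], 'wz', np.float64(25.8))
```

```bash
python3 -m handwheel '[{"x":0.23,"y":-0.18,"z":0.011,"wz":13},{"x":0.23,"y":-0.18,"z":0.011,"wz":13},{"x":0.23,"y":-0.18,"z":0.011,"wz":13},{"x":0.23,"y":-0.18,"z":0.011,"wz":13},{"x":0.46,"y":-0.36,"z":0.022,"wz":26},{"x":0.46,"y":-0.36,"z":0.022,"wz":26},{"x":0.46,"y":-0.36,"z":0.022,"wz":26},{"x":0.46,"y":-0.36,"z":0.022,"wz":26},{"x":0.46,"y":-0.36,"z":0.022,"wz":26},{"x":0.46,"y":-0.36,"z":0.022,"wz":26}]' 0.065 15
python3 - <<'E'
from h import *
from bench import ctrl
s=ctrl.get_state();print(go(s,.54,-.062,.2,0))
E
```

```text
('d mm', [459.4, -358.8, 22.2], 'wz', np.float64(25.8))invalid input at $[0]: expected keys x, y, z, wx, wy, wz
```

```bash
python3 -m handwheel '[{"x":0.46,"y":-0.36,"z":0.022,"wx":0,"wy":0,"wz":26},{"x":0.46,"y":-0.36,"z":0.022,"wx":0,"wy":0,"wz":26},{"x":0.46,"y":-0.36,"z":0.022,"wx":0,"wy":0,"wz":26},{"x":0.46,"y":-0.36,"z":0.022,"wx":0,"wy":0,"wz":26},{"x":0.46,"y":-0.36,"z":0.022,"wx":0,"wy":0,"wz":26},{"x":0.46,"y":-0.36,"z":0.022,"wx":0,"wy":0,"wz":26},{"x":0.46,"y":-0.36,"z":0.022,"wx":0,"wy":0,"wz":26},{"x":0.46,"y":-0.36,"z":0.022,"wx":0,"wy":0,"wz":26},{"x":0.46,"y":-0.36,"z":0.022,"wx":0,"wy":0,"wz":26},{"x":0.46,"y":-0.36,"z":0.022,"wx":0,"wy":0,"wz":26}]' 0.065 15
python3 - <<'E'
from h import *
from bench import ctrl
s=ctrl.get_state();print(go(s,.54,-.062,.2,0))
E
```

```text
time: 0.93
position: [0.4661, -0.2105, 0.2066]
tool_rot: [3.141, -0.006, -0.0]
ft_force: [0.7, -1.2, -0.5]
grip_width: 0.748
grip_force: 0.0
('d mm', [73.2, -148.8, 6.6], 'wz', np.float64(-0.2))
```

```bash
python3 -m handwheel '[{"x":0.073,"y":-0.149,"z":0.007,"wx":0,"wy":0,"wz":0},{"x":0.073,"y":-0.149,"z":0.007,"wx":0,"wy":0,"wz":0},{"x":0.073,"y":-0.149,"z":0.007,"wx":0,"wy":0,"wz":0},{"x":0.073,"y":-0.149,"z":0.007,"wx":0,"wy":0,"wz":0},{"x":0.073,"y":-0.149,"z":0.007,"wx":0,"wy":0,"wz":0},{"x":0.073,"y":-0.149,"z":0.007,"wx":0,"wy":0,"wz":0},{"x":0.073,"y":-0.149,"z":0.007,"wx":0,"wy":0,"wz":0}]'
cat > w.py <<'E'
import sys
from h import *
from bench import ctrl
def shot(n):
    s=ctrl.get_state();d=ctrl.get_image("wrist");cv2.imwrite(f"pics/{n}.png",d["image"][:,:,::-1])
    T=np.eye(4);T[:3,:3]=R.from_rotvec(s["tool_rot"]).as_matrix();T[:3,3]=s["position"]
    d["T"]=T@d["hand_eye"];np.savez(f"{n}.npz",**d);return s,d
E
python3 -c "
from w import *
s,d=shot('w1');print(s['position'],yaw(s['tool_rot']),d['T'].round(3).tolist())"
```

```text
time: 1.52
position: [0.5391, -0.0644, 0.1993]
tool_rot: [3.141, -0.006, -0.002]
ft_force: [-0.0, -0.9, 0.1]
grip_width: 0.742
grip_force: 0.0
[ 0.53905182 -0.06437637  0.19933691] -0.22217081866363517 [[-0.004, -0.968, -0.251, 0.607], [-1.0, 0.004, 0.0, -0.065], [0.001, 0.251, -0.968, 0.362], [0.0, 0.0, 0.0, 1.0]]
```

View pics/w1.png

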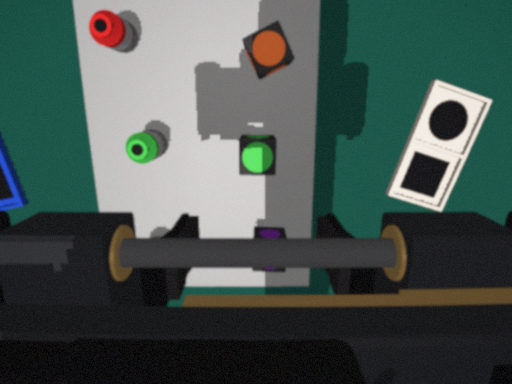

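Wrist view: the green cube (257,156) sits square to the camera. The white tray's round mark is at (448,120) and its square mark at (425,174). Red objective tip is at (100,26), green objective tip at (137,150). The violet cube (269,248) also looks nearly square.

```bash
cat >> w.py <<'E'
def sat(d,u,v,z,h=20,st=130,vt=80):
    w=cv2.cvtColor(d["image"],cv2.COLOR_RGB2HSV)[v-h:v+h+1,u-h:u+h+1]
    m=((w[:,:,1]>st)&(w[:,:,2]>vt)).astype(np.uint8);return fin(d,m,u,v,z,h)
def dark(d,u,v,z,h=26,vt=60):
    w=cv2.cvtColor(d["image"],cv2.COLOR_RGB2HSV)[max(v-h,0):v+h+1,u-h:u+h+1,2]
    return fin(d,(w<vt).astype(np.uint8),u,v,z,h)
def fin(d,m,u,v,z,h):
    k,l,st,ce=cv2.connectedComponentsWithStats(m);i=1+st[1:,4].argmax()
    c=cv2.minAreaRect(max(cv2.findContours((l==i).astype(np.uint8),0,1)[0],key=cv2.contourArea))
    p=plane(d,[ce[i]+[u-h,max(v-h,0)]],z,d["T"])[0]
    print((u,v),"px",(ce[i]+[u-h,max(v-h,0)]).round(1),st[i,4],"P",p.round(4),"rect",np.round(c[1],1),round(c[2],1));return p
E
python3 - <<'E'
from w import *
d=dict(np.load("w1.npz"))
print("grC");g=sat(d,257,156,.044)
a=dark(d,448,120,.003);b=dark(d,425,174,.003);e=a-b
print("white",np.linalg.norm(e),np.degrees(np.arctan2(e[1],e[0])))
dark(d,137,150,.054,8)
s=ctrl.get_state();print(go(s,g[0],g[1],.015,0))
E
```

```text
grC
(257, 156) px [257.3 156.6] 732 P [ 0.5558 -0.0646  0.044 ] rect [29. 29.] 90.0
(448, 120) px [447.8 119.9] 1052 P [ 0.591  -0.2813  0.003 ] rect [36. 35.] 90.0
(425, 174) px [424.2 174.1] 1200 P [ 0.528  -0.2618  0.003 ] rect [34.2 38.1] 21.8
white 0.06595385773457281 -17.184920590147296
(137, 150) px [136.7 149.4] 59 P [0.5652 0.0546 0.054 ] rect [7. 8.] 90.0
('d mm', [17.1, -1.0, 184.5], 'wz', np.float64(-0.3))
```

```bash
python3 -m handwheel '[{"x":0.017,"y":-0.001,"z":0.03,"wx":0,"wy":0,"wz":0},{"x":0.017,"y":-0.001,"z":0.07,"wx":0,"wy":0,"wz":0},{"x":0.017,"y":-0.001,"z":0.11,"wx":0,"wy":0,"wz":0},{"x":0.017,"y":-0.001,"z":0.14,"wx":0,"wy":0,"wz":0},{"x":0.017,"y":-0.001,"z":0.165,"wx":0,"wy":0,"wz":0},{"x":0.017,"y":-0.001,"z":0.18,"wx":0,"wy":0,"wz":0},{"x":0.017,"y":-0.001,"z":0.184,"wx":0,"wy":0,"wz":0},{"x":0.017,"y":-0.001,"z":0.184,"wx":0,"wy":0,"wz":0}]'
python3 -m handwheel '[{"x":0,"y":0,"z":0,"wx":0,"wy":0,"wz":0},{"x":0,"y":0,"z":0,"wx":0,"wy":0,"wz":0},{"x":0,"y":0,"z":0,"wx":0,"wy":0,"wz":0},{"x":0,"y":0,"z":0,"wx":0,"wy":0,"wz":0},{"x":0,"y":0,"z":0,"wx":0,"wy":0,"wz":0},{"x":0,"y":0,"z":0,"wx":0,"wy":0,"wz":0}]' 0.02 20
python3 - <<'E'
from w import *
s=ctrl.get_state();print(go(s,.528,-.2618,.019,-17.1))
E
```

```text
time: 2.23
position: [0.5551, -0.0647, 0.0147]
tool_rot: [3.141, -0.011, -0.005]
ft_force: [-1.3, -0.0, 0.4]
grip_width: 0.746
grip_force: 0.0
time: 2.73
position: [0.5571, -0.0631, 0.0167]
tool_rot: [3.141, -0.006, 0.002]
ft_force: [0.1, -0.2, 2.8]
grip_width: 0.44
grip_force: 20.0
('d mm', [-28.3, 198.8, -2.2], 'wz', np.float64(16.9))
```

```bash
python3 -m handwheel '[{"x":0,"y":0,"z":-0.03,"wx":0,"wy":0,"wz":0},{"x":0,"y":0,"z":-0.05,"wx":0,"wy":0,"wz":0},{"x":-0.005,"y":0.035,"z":-0.05,"wx":0,"wy":0,"wz":3},{"x":-0.01,"y":0.07,"z":-0.05,"wx":0,"wy":0,"wz":6},{"x":-0.015,"y":0.105,"z":-0.05,"wx":0,"wy":0,"wz":9},{"x":-0.02,"y":0.14,"z":-0.05,"wx":0,"wy":0,"wz":12},{"x":-0.024,"y":0.17,"z":-0.05,"wx":0,"wy":0,"wz":15},{"x":-0.028,"y":0.19,"z":-0.05,"wx":0,"wy":0,"wz":17},{"x":-0.028,"y":0.199,"z":-0.05,"wx":0,"wy":0,"wz":17},{"x":-0.028,"y":0.199,"z":-0.05,"wx":0,"wy":0,"wz":17}]'
python3 - <<'E'
from w import *
s,d=shot("p1");print(go(s,.528,-.2618,.019,-17.1))
E
```

```text
time: 3.57
position: [0.5272, -0.2637, 0.0656]
tool_rot: [3.105, -0.474, -0.0]
ft_force: [0.0, -0.6, -1.0]
grip_width: 0.433
grip_force: 20.0
('d mm', [0.2, -2.1, 46.6], 'wz', np.float64(-0.3))
```

View pics/p1.png

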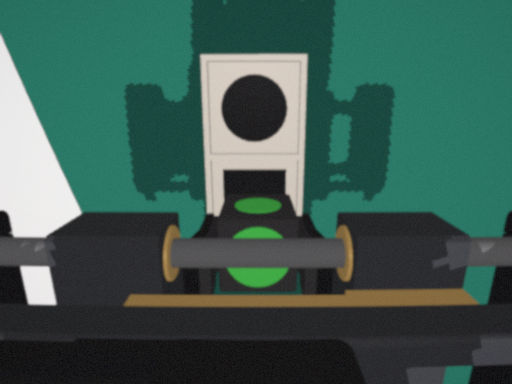

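The held cube (258,245) is above the square compartment and lined up with the tray, whose round mark is at (254,108). I'll lower it now, release once it's down, then raise.

```bash
python3 -m handwheel '[{"x":0,"y":-0.001,"z":0.02,"wx":0,"wy":0,"wz":0},{"x":0,"y":-0.001,"z":0.035,"wx":0,"wy":0,"wz":0},{"x":0,"y":-0.001,"z":0.042,"wx":0,"wy":0,"wz":0},{"x":0,"y":-0.001,"z":0.045,"wx":0,"wy":0,"wz":0},{"x":0,"y":-0.001,"z":0.047,"wx":0,"wy":0,"wz":0},{"x":0,"y":-0.001,"z":0.047,"wx":0,"wy":0,"wz":0}]'
```

```text
time: 4.12
position: [0.5291, -0.2585, 0.0199]
tool_rot: [-3.106, 0.466, -0.001]
ft_force: [0.3, 0.1, -1.3]
grip_width: 0.432
grip_force: 20.0
```

```bash
python3 -m handwheel '[{"x":0,"y":0,"z":0.001,"wx":0,"wy":0,"wz":0},{"x":0,"y":0,"z":0.001,"wx":0,"wy":0,"wz":0},{"x":0,"y":0,"z":0.001,"wx":0,"wy":0,"wz":0}]'
```

```text
time: 4.37
position: [0.5294, -0.259, 0.0197]
tool_rot: [-3.106, 0.467, -0.002]
ft_force: [-2.6, 2.1, 6.1]
grip_width: 0.433
grip_force: 20.0
```

```bash
python3 -m handwheel '[{"x":0,"y":0,"z":0,"wx":0,"wy":0,"wz":0},{"x":0,"y":0,"z":0,"wx":0,"wy":0,"wz":0},{"x":0,"y":0,"z":0,"wx":0,"wy":0,"wz":0},{"x":0,"y":0,"z":0,"wx":0,"wy":0,"wz":0},{"x":0,"y":0,"z":-0.02,"wx":0,"wy":0,"wz":0},{"x":0,"y":0,"z":-0.06,"wx":0,"wy":0,"wz":0},{"x":0,"y":0,"z":-0.1,"wx":0,"wy":0,"wz":0},{"x":0,"y":0,"z":-0.14,"wx":0,"wy":0,"wz":0},{"x":0,"y":0,"z":-0.15,"wx":0,"wy":0,"wz":0}]' 0.065
python3 - <<'E'
from w import *
s=ctrl.get_state();print(go(s,.66,.0767,.2,0))
E
```

```text
time: 5.12
position: [0.5316, -0.2623, 0.1753]
tool_rot: [3.102, -0.47, 0.017]
ft_force: [1.7, -0.4, 0.4]
grip_width: 0.743
grip_force: 0.0
('d mm', [22.5, -361.7, -25.2], 'wz', np.float64(-17.2))
```

```bash
python3 -m handwheel '[{"x":0.022,"y":-0.362,"z":-0.025,"wx":0,"wy":0,"wz":-17},{"x":0.022,"y":-0.362,"z":-0.025,"wx":0,"wy":0,"wz":-17},{"x":0.022,"y":-0.362,"z":-0.025,"wx":0,"wy":0,"wz":-17},{"x":0.022,"y":-0.362,"z":-0.025,"wx":0,"wy":0,"wz":-17},{"x":0.022,"y":-0.362,"z":-0.025,"wx":0,"wy":0,"wz":-17},{"x":0.022,"y":-0.362,"z":-0.025,"wx":0,"wy":0,"wz":-17},{"x":0.022,"y":-0.362,"z":-0.025,"wx":0,"wy":0,"wz":-17},{"x":0.022,"y":-0.362,"z":-0.025,"wx":0,"wy":0,"wz":-17},{"x":0.022,"y":-0.362,"z":-0.025,"wx":0,"wy":0,"wz":-17},{"x":0.022,"y":-0.362,"z":-0.025,"wx":0,"wy":0,"wz":-17}]'
python3 - <<'E'
from w import *
s,d=shot("w2");g=sat(d,256,170,.049,60)
print(go(s,.6775,.0767,.015,0))
E
```

```text
time: 5.95
position: [0.6567, 0.0889, 0.1931]
tool_rot: [-3.135, -0.011, -0.002]
ft_force: [-1.4, 1.4, 1.2]
grip_width: 0.748
grip_force: 0.0
(256, 170) px [208.4 182.6] 2403 P [0.6488 0.139  0.049 ] rect [120.  26.] 90.0
('d mm', [20.5, 13.6, 178.0], 'wz', np.float64(0.4))
```

View pics/w2.png

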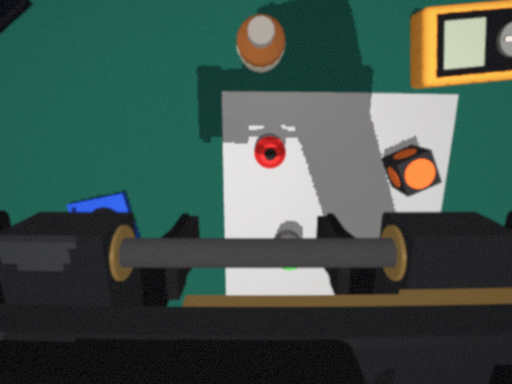

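The red objective's tip is at (270,153), and the bottle (260,45) is well ahead of it. The orange cube (415,172) is clear of the fingers.

```bash
python3 - <<'E'
from w import *
d=dict(np.load("w2.npz"));dark(d,270,153,.054,8);p=sat(d,270,153,.047,20)
s=ctrl.get_state();print(s["position"],go(s,p[0],p[1],.015,0))
E
```

```text
(270, 153) px [269.9 153.3] 63 P [0.6797 0.0778 0.054 ] rect [7. 8.] 90.0
(270, 153) px [269.5 151.2] 674 P [0.6807 0.0781 0.047 ] rect [31. 29.] 90.0
[0.65632536 0.08439678 0.1926865 ] ('d mm', [24.4, 7.0, 177.7], 'wz', np.float64(0.2))
```

```bash
python3 -m handwheel '[{"x":0.022,"y":0.008,"z":0.03,"wx":0,"wy":0,"wz":0},{"x":0.022,"y":0.008,"z":0.07,"wx":0,"wy":0,"wz":0},{"x":0.022,"y":0.008,"z":0.1,"wx":0,"wy":0,"wz":0},{"x":0.022,"y":0.008,"z":0.1,"wx":0,"wy":0,"wz":0}]'
python3 - <<'E'
from w import *
s,d=shot("w3")
s=ctrl.get_state();print(s["position"],go(s,.679,.077,.015,0))
s=ctrl.get_state();print(s["position"],go(s,.679,.077,.015,0))
E
```

```text
time: 6.33
position: [0.6732, 0.0669, 0.0846]
tool_rot: [3.139, -0.01, -0.021]
ft_force: [-1.3, 0.1, -1.0]
grip_width: 0.745
grip_force: 0.0
[0.67518791 0.0678153  0.08862071] ('d mm', [4.4, -9.3, 73.6], 'wz', np.float64(-0.3))
[0.67518791 0.0678153  0.08862071] ('d mm', [4.4, -9.3, 73.6], 'wz', np.float64(-0.3))
```

```bash
python3 -m handwheel '[{"x":0.003,"y":-0.008,"z":0,"wx":0,"wy":0,"wz":0},{"x":0.003,"y":-0.008,"z":0,"wx":0,"wy":0,"wz":0},{"x":0.003,"y":-0.008,"z":0,"wx":0,"wy":0,"wz":0},{"x":0.003,"y":-0.008,"z":0,"wx":0,"wy":0,"wz":0}]'
python3 - <<'E'
from w import *
s=ctrl.get_state();print(s["position"],go(s,.679,.077,.015,0))
E
```

```text
time: 6.72
position: [0.6826, 0.079, 0.0955]
tool_rot: [-3.141, 0.005, -0.006]
ft_force: [-0.1, 0.0, 0.7]
grip_width: 0.749
grip_force: 0.0
[0.68259952 0.07899485 0.09545988] ('d mm', [-3.9, 2.0, 80.4], 'wz', np.float64(-0.2))
```

```bash
python3 -m handwheel '[{"x":-0.003,"y":0.002,"z":0.02,"wx":0,"wy":0,"wz":0},{"x":-0.003,"y":0.002,"z":0.045,"wx":0,"wy":0,"wz":0},{"x":-0.003,"y":0.002,"z":0.065,"wx":0,"wy":0,"wz":0},{"x":-0.003,"y":0.002,"z":0.075,"wx":0,"wy":0,"wz":0},{"x":-0.003,"y":0.002,"z":0.08,"wx":0,"wy":0,"wz":0},{"x":-0.003,"y":0.002,"z":0.08,"wx":0,"wy":0,"wz":0},{"x":-0.003,"y":0.002,"z":0.08,"wx":0,"wy":0,"wz":0},{"x":-0.003,"y":0.002,"z":0.08,"wx":0,"wy":0,"wz":0}]'
```

```text
time: 7.38
position: [0.6795, 0.0767, 0.0147]
tool_rot: [-3.141, 0.006, -0.004]
ft_force: [0.0, -0.5, 0.1]
grip_width: 0.749
grip_force: 0.0
```

```bash
python3 -m handwheel '[{"x":0,"y":0,"z":0,"wx":0,"wy":0,"wz":0},{"x":0,"y":0,"z":0,"wx":0,"wy":0,"wz":0},{"x":0,"y":0,"z":0,"wx":0,"wy":0,"wz":0},{"x":0,"y":0,"z":0,"wx":0,"wy":0,"wz":0},{"x":0,"y":0,"z":0,"wx":0,"wy":0,"wz":0},{"x":0,"y":0,"z":0,"wx":0,"wy":0,"wz":0},{"x":0,"y":0,"z":0,"wx":0,"wy":0,"wz":0}]' 0.015 20
python3 - <<'E'
from w import *
s=ctrl.get_state();print(s["position"],go(s,.591,-.2813,.1,-17.1))
E
```

```text
time: 7.97
position: [0.6783, 0.0766, 0.013]
tool_rot: [-3.141, 0.006, -0.0]
ft_force: [-0.3, -0.3, 0.6]
grip_width: 0.36
grip_force: 20.0
[0.67826781 0.07661835 0.01295218] ('d mm', [-85.9, 358.2, -87.1], 'wz', np.float64(16.9))
```

```bash
python3 -m handwheel '[{"x":0,"y":0,"z":-0.03,"wx":0,"wy":0,"wz":0},{"x":0,"y":0,"z":-0.065,"wx":0,"wy":0,"wz":0},{"x":-0.002,"y":0.01,"z":-0.085,"wx":0,"wy":0,"wz":0},{"x":-0.01,"y":0.04,"z":-0.087,"wx":0,"wy":0,"wz":2},{"x":-0.018,"y":0.075,"z":-0.087,"wx":0,"wy":0,"wz":4},{"x":-0.026,"y":0.11,"z":-0.087,"wx":0,"wy":0,"wz":6},{"x":-0.035,"y":0.145,"z":-0.087,"wx":0,"wy":0,"wz":8},{"x":-0.043,"y":0.18,"z":-0.087,"wx":0,"wy":0,"wz":10},{"x":-0.051,"y":0.215,"z":-0.087,"wx":0,"wy":0,"wz":12},{"x":-0.06,"y":0.25,"z":-0.087,"wx":0,"wy":0,"wz":14}]'
python3 - <<'E'
from w import *
s=ctrl.get_state();print(s["position"],go(s,.591,-.2813,.1,-17.1))
E
```

```text
time: 8.8
position: [0.6164, -0.175, 0.0996]
tool_rot: [3.117, -0.392, -0.001]
ft_force: [-0.2, -0.0, -2.4]
grip_width: 0.365
grip_force: 20.0
[ 0.61636649 -0.17499723  0.09962993] ('d mm', [1.7, 109.3, -0.4], 'wz', np.float64(2.8))
```

```bash
python3 -m handwheel '[{"x":0,"y":0.035,"z":0,"wx":0,"wy":0,"wz":1},{"x":0.001,"y":0.07,"z":0,"wx":0,"wy":0,"wz":2},{"x":0.002,"y":0.095,"z":0,"wx":0,"wy":0,"wz":3},{"x":0.002,"y":0.109,"z":0,"wx":0,"wy":0,"wz":3},{"x":0.002,"y":0.109,"z":0,"wx":0,"wy":0,"wz":3},{"x":0.002,"y":0.109,"z":0,"wx":0,"wy":0,"wz":3},{"x":0.002,"y":0.109,"z":0,"wx":0,"wy":0,"wz":3}]'
python3 - <<'E'
from w import *
s,d=shot("p2")
s=ctrl.get_state();print(s["position"],go(s,.591,-.2813,.0165,-17.1))
E
```

```text
time: 9.38
position: [0.5933, -0.2764, 0.0997]
tool_rot: [-3.105, 0.465, 0.0]
ft_force: [0.5, 0.1, -1.4]
grip_width: 0.362
grip_force: 20.0
[ 0.59350506 -0.27614657  0.09984247] ('d mm', [-0.9, 5.8, 83.3], 'wz', np.float64(0.1))
```

View pics/p2.png

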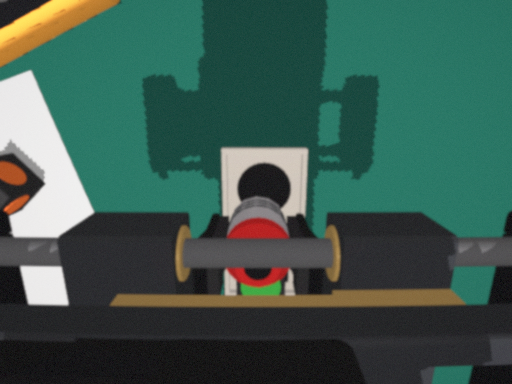

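The red objective is held upright near the round mark (263,188). It sits slightly left of the mark, which agrees with the 5 mm correction worked out above.

```bash
python3 -m handwheel '[{"x":-0.001,"y":0.005,"z":0.02,"wx":0,"wy":0,"wz":0},{"x":-0.001,"y":0.005,"z":0.045,"wx":0,"wy":0,"wz":0},{"x":-0.001,"y":0.005,"z":0.065,"wx":0,"wy":0,"wz":0},{"x":-0.001,"y":0.005,"z":0.075,"wx":0,"wy":0,"wz":0},{"x":-0.001,"y":0.005,"z":0.08,"wx":0,"wy":0,"wz":0},{"x":-0.001,"y":0.005,"z":0.081,"wx":0,"wy":0,"wz":0},{"x":-0.001,"y":0.005,"z":0.081,"wx":0,"wy":0,"wz":0},{"x":-0.001,"y":0.005,"z":0.081,"wx":0,"wy":0,"wz":0}]'
python3 -m handwheel '[{"x":0,"y":0,"z":0.001,"wx":0,"wy":0,"wz":0},{"x":0,"y":0,"z":0.001,"wx":0,"wy":0,"wz":0},{"x":0,"y":0,"z":0.001,"wx":0,"wy":0,"wz":0}]'
```

```text
time: 10.1
position: [0.5913, -0.284, 0.0204]
tool_rot: [3.106, -0.47, 0.004]
ft_force: [1.0, -0.8, -1.9]
grip_width: 0.358
grip_force: 20.0
time: 10.35
position: [0.5903, -0.2843, 0.0186]
tool_rot: [3.106, -0.471, 0.001]
ft_force: [0.3, -0.1, -1.1]
grip_width: 0.363
grip_force: 20.0
```

```bash
python3 -m handwheel '[{"x":0,"y":0,"z":0.001,"wx":0,"wy":0,"wz":0},{"x":0,"y":0,"z":0.001,"wx":0,"wy":0,"wz":0},{"x":0,"y":0,"z":0.001,"wx":0,"wy":0,"wz":0}]'
```

```text
time: 10.6
position: [0.5899, -0.284, 0.0169]
tool_rot: [3.106, -0.471, -0.0]
ft_force: [0.3, -0.1, -1.8]
grip_width: 0.365
grip_force: 20.0
```

```bash
python3 -m handwheel '[{"x":0,"y":-0.001,"z":0.001,"wx":0,"wy":0,"wz":0},{"x":0,"y":-0.001,"z":0.001,"wx":0,"wy":0,"wz":0},{"x":0,"y":-0.001,"z":0.001,"wx":0,"wy":0,"wz":0}]'
```

```text
time: 10.85
position: [0.5904, -0.2831, 0.016]
tool_rot: [3.106, -0.47, 0.0]
ft_force: [0.2, -0.5, -0.9]
grip_width: 0.359
grip_force: 20.0
```

```bash
python3 -m handwheel '[{"x":0,"y":0,"z":0.001,"wx":0,"wy":0,"wz":0},{"x":0,"y":0,"z":0.001,"wx":0,"wy":0,"wz":0},{"x":0,"y":0,"z":0.001,"wx":0,"wy":0,"wz":0}]'
```

```text
time: 11.1
position: [0.5904, -0.2831, 0.0159]
tool_rot: [3.106, -0.471, 0.0]
ft_force: [-2.7, 1.2, 5.7]
grip_width: 0.358
grip_force: 20.0
```

Contact. I'll release, raise and move towards yellow.

```bash
python3 -m handwheel '[{"x":0,"y":0,"z":0,"wx":0,"wy":0,"wz":0},{"x":0,"y":0,"z":0,"wx":0,"wy":0,"wz":0},{"x":0,"y":0,"z":0,"wx":0,"wy":0,"wz":0},{"x":0,"y":0,"z":0,"wx":0,"wy":0,"wz":0},{"x":0,"y":0,"z":-0.015,"wx":0,"wy":0,"wz":0},{"x":0,"y":0,"z":-0.045,"wx":0,"wy":0,"wz":0},{"x":0,"y":0,"z":-0.085,"wx":0,"wy":0,"wz":0},{"x":0,"y":0,"z":-0.12,"wx":0,"wy":0,"wz":0},{"x":0,"y":0,"z":-0.12,"wx":0,"wy":0,"wz":0}]' 0.06
python3 - <<'E'
from w import *
s=ctrl.get_state();print(s["position"],go(s,.445,-.0773,.14,0))
E
```

```text
time: 11.85
position: [0.595, -0.2848, 0.1437]
tool_rot: [3.102, -0.47, 0.021]
ft_force: [1.4, -0.0, 0.7]
grip_width: 0.687
grip_force: 0.0
[ 0.5950196  -0.28476903  0.14369736] ('d mm', [-204.8, -153.7, 0.6], 'wz', np.float64(-17.2))
```

```bash
python3 -m handwheel '[{"x":-0.025,"y":-0.02,"z":0,"wx":0,"wy":0,"wz":-2},{"x":-0.05,"y":-0.038,"z":0,"wx":0,"wy":0,"wz":-4},{"x":-0.08,"y":-0.06,"z":0,"wx":0,"wy":0,"wz":-7},{"x":-0.11,"y":-0.083,"z":0,"wx":0,"wy":0,"wz":-10},{"x":-0.14,"y":-0.105,"z":0,"wx":0,"wy":0,"wz":-12},{"x":-0.17,"y":-0.128,"z":0,"wx":0,"wy":0,"wz":-15},{"x":-0.195,"y":-0.146,"z":0,"wx":0,"wy":0,"wz":-17},{"x":-0.205,"y":-0.154,"z":0,"wx":0,"wy":0,"wz":-17},{"x":-0.205,"y":-0.154,"z":0,"wx":0,"wy":0,"wz":-17},{"x":-0.205,"y":-0.154,"z":0,"wx":0,"wy":0,"wz":-17}]'
python3 - <<'E'
from w import *
d=dict(np.load("w1.npz"));w=cv2.cvtColor(d["image"],cv2.COLOR_RGB2HSV)[222:275,245:295]
m=(w[:,:,2]<60).astype(np.uint8)
for v in(228,232,268):
  r=np.nonzero(d["image"][v,240:300].max(1)<75)[0];print(v,240+r.min(),240+r.max(),plane(d,[[240+r.min(),v],[240+r.max(),v]],.044,d["T"])[:,:2].round(4).tolist())
t=ctrl.get_image("top");cv2.imwrite("pics/top1.png",cv2.resize(t["image"][130:280,140:400,::-1],None,fx=3,fy=3,interpolation=cv2.INTER_CUBIC));np.savez("top1.npz",**t)
s=ctrl.get_state();print(s["position"],go(s,.445,-.0773,.015,0))
E
```

```text
time: 12.68
position: [0.4406, -0.0757, 0.1352]
tool_rot: [3.14, -0.006, 0.002]
ft_force: [-0.6, -0.8, 0.3]
grip_width: 0.686
grip_force: 0.0
228 255 283 [[0.4778, -0.0618], [0.4777, -0.0921]]
232 255 284 [[0.4731, -0.0617], [0.473, -0.0933]]
268 253 285 [[0.4296, -0.0592], [0.4294, -0.0952]]
[ 0.44096572 -0.07637677  0.1352367 ] ('d mm', [3.9, 0.8, 120.2], 'wz', np.float64(-0.3))
```

View pics/top1.png

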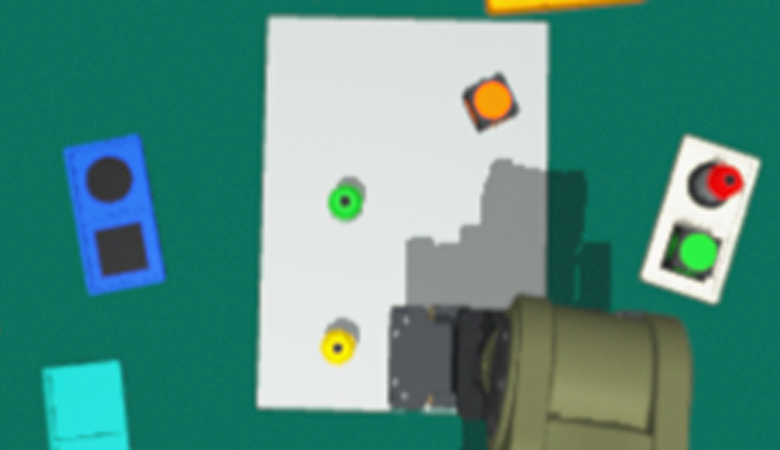

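The white tray now holds the red objective (crop 722,182) and the green cube (697,252). Both look offset only by their height. The violet cube is under the gripper, and the two views agree on y = -0.077.

```bash
python3 -m handwheel '[{"x":0.004,"y":0.001,"z":0.02,"wx":0,"wy":0,"wz":0},{"x":0.004,"y":0.001,"z":0.05,"wx":0,"wy":0,"wz":0},{"x":0.004,"y":0.001,"z":0.08,"wx":0,"wy":0,"wz":0},{"x":0.004,"y":0.001,"z":0.105,"wx":0,"wy":0,"wz":0},{"x":0.004,"y":0.001,"z":0.117,"wx":0,"wy":0,"wz":0},{"x":0.004,"y":0.001,"z":0.12,"wx":0,"wy":0,"wz":0},{"x":0.004,"y":0.001,"z":0.12,"wx":0,"wy":0,"wz":0},{"x":0.004,"y":0.001,"z":0.12,"wx":0,"wy":0,"wz":0}]'
python3 -m handwheel '[{"x":0,"y":0,"z":0,"wx":0,"wy":0,"wz":0},{"x":0,"y":0,"z":0,"wx":0,"wy":0,"wz":0},{"x":0,"y":0,"z":0,"wx":0,"wy":0,"wz":0},{"x":0,"y":0,"z":0,"wx":0,"wy":0,"wz":0},{"x":0,"y":0,"z":0,"wx":0,"wy":0,"wz":0},{"x":0,"y":0,"z":0,"wx":0,"wy":0,"wz":0}]' 0.02 20
python3 - <<'E'
from w import *
s=ctrl.get_state();print(s["position"],go(s,.5206,.2593,.12,12))
E
```

```text
time: 13.4
position: [0.4452, -0.077, 0.0154]
tool_rot: [-3.141, 0.008, -0.002]
ft_force: [0.6, 0.1, 0.6]
grip_width: 0.691
grip_force: 0.0
time: 13.9
position: [0.4445, -0.0765, 0.0155]
tool_rot: [3.141, -0.006, 0.002]
ft_force: [-0.6, -0.8, 3.2]
grip_width: 0.439
grip_force: 19.8
[ 0.44451994 -0.07653767  0.01546693] ('d mm', [74.8, -336.1, -104.7], 'wz', np.float64(-12.2))
```

```bash
python3 -m handwheel '[{"x":0,"y":0,"z":-0.03,"wx":0,"wy":0,"wz":0},{"x":0,"y":0,"z":-0.07,"wx":0,"wy":0,"wz":0},{"x":0.002,"y":-0.01,"z":-0.1,"wx":0,"wy":0,"wz":0},{"x":0.01,"y":-0.04,"z":-0.105,"wx":0,"wy":0,"wz":-2},{"x":0.017,"y":-0.075,"z":-0.105,"wx":0,"wy":0,"wz":-4},{"x":0.025,"y":-0.11,"z":-0.105,"wx":0,"wy":0,"wz":-6},{"x":0.033,"y":-0.145,"z":-0.105,"wx":0,"wy":0,"wz":-8},{"x":0.04,"y":-0.18,"z":-0.105,"wx":0,"wy":0,"wz":-10},{"x":0.048,"y":-0.215,"z":-0.105,"wx":0,"wy":0,"wz":-12},{"x":0.056,"y":-0.25,"z":-0.105,"wx":0,"wy":0,"wz":-12}]'
python3 - <<'E'
from w import *
s=ctrl.get_state();print(s["position"],go(s,.5206,.2593,.12,12))
E
```

```text
time: 14.73
position: [0.5008, 0.175, 0.1197]
tool_rot: [3.124, 0.324, -0.0]
ft_force: [0.4, -0.5, -0.8]
grip_width: 0.435
grip_force: 19.8
[0.50082999 0.17499582 0.11968554] ('d mm', [36.6, -78.5, -0.4], 'wz', np.float64(-0.2))
```

```bash
python3 -m handwheel '[{"x":0.015,"y":-0.03,"z":0,"wx":0,"wy":0,"wz":0},{"x":0.028,"y":-0.06,"z":0,"wx":0,"wy":0,"wz":0},{"x":0.036,"y":-0.076,"z":0,"wx":0,"wy":0,"wz":0},{"x":0.036,"y":-0.078,"z":0,"wx":0,"wy":0,"wz":0},{"x":0.036,"y":-0.078,"z":0,"wx":0,"wy":0,"wz":0},{"x":0.036,"y":-0.078,"z":0,"wx":0,"wy":0,"wz":0},{"x":0.036,"y":-0.078,"z":0,"wx":0,"wy":0,"wz":0}]'
python3 - <<'E'
from w import *
s,d=shot("p3")
s=ctrl.get_state();print(s["position"],go(s,.5206,.2593,.018,12))
E
```

```text
time: 15.32
position: [0.5205, 0.2552, 0.1195]
tool_rot: [3.124, 0.319, -0.001]
ft_force: [-0.1, -0.3, -0.7]
grip_width: 0.437
grip_force: 19.8
[0.52057522 0.25518906 0.11962355] ('d mm', [0.9, -4.2, 101.6], 'wz', np.float64(-0.4))
```

View pics/p3.png

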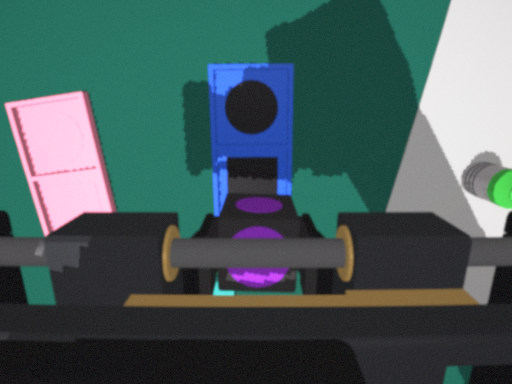

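The violet cube is held over the blue tray, with the round mark at (251,107). The tray is aligned with the gripper.

```bash
python3 - <<'E'
from w import *
d=dict(np.load("p3.npz"));p=dark(d,251,107,.003,34,70);print(p-.066*np.array([np.cos(.208),np.sin(.208),0]))
E
python3 -m handwheel '[{"x":0,"y":-0.003,"z":0.02,"wx":0,"wy":0,"wz":0},{"x":0,"y":-0.003,"z":0.05,"wx":0,"wy":0,"wz":0},{"x":0,"y":-0.003,"z":0.075,"wx":0,"wy":0,"wz":0},{"x":0,"y":-0.003,"z":0.092,"wx":0,"wy":0,"wz":0},{"x":0,"y":-0.003,"z":0.099,"wx":0,"wy":0,"wz":0},{"x":0,"y":-0.003,"z":0.1,"wx":0,"wy":0,"wz":0},{"x":0,"y":-0.003,"z":0.1,"wx":0,"wy":0,"wz":0},{"x":0,"y":-0.003,"z":0.1,"wx":0,"wy":0,"wz":0}]'
python3 -m handwheel '[{"x":0,"y":0,"z":0.001,"wx":0,"wy":0,"wz":0},{"x":0,"y":0,"z":0.001,"wx":0,"wy":0,"wz":0},{"x":0,"y":0,"z":0.001,"wx":0,"wy":0,"wz":0}]'
```

```text
(251, 107) px [251.  106.9] 2082 P [0.5844 0.2737 0.003 ] rect [51. 50.] 90.0
[0.51983076 0.26010505 0.003     ]
time: 16.03
position: [0.5207, 0.2601, 0.021]
tool_rot: [-3.125, -0.321, -0.003]
ft_force: [-0.4, -1.0, -1.3]
grip_width: 0.436
grip_force: 19.9
time: 16.28
position: [0.5201, 0.2602, 0.0194]
tool_rot: [3.125, 0.322, 0.001]
ft_force: [-0.0, -0.3, -1.3]
grip_width: 0.438
grip_force: 19.9
```

```bash
python3 -m handwheel '[{"x":0,"y":0,"z":0.001,"wx":0,"wy":0,"wz":0},{"x":0,"y":0,"z":0.001,"wx":0,"wy":0,"wz":0},{"x":0,"y":0,"z":0.001,"wx":0,"wy":0,"wz":0}]'
```

```text
time: 16.53
position: [0.5201, 0.2603, 0.0182]
tool_rot: [-3.125, -0.322, -0.001]
ft_force: [-0.1, -1.7, 0.5]
grip_width: 0.437
grip_force: 19.9
```

```bash
python3 -m handwheel '[{"x":0,"y":0,"z":0.001,"wx":0,"wy":0,"wz":0},{"x":0,"y":0,"z":0.001,"wx":0,"wy":0,"wz":0},{"x":0,"y":0,"z":0.001,"wx":0,"wy":0,"wz":0}]'
```

```text
time: 16.78
position: [0.5202, 0.2603, 0.018]
tool_rot: [3.125, 0.322, 0.001]
ft_force: [-1.7, -1.2, 8.0]
grip_width: 0.438
grip_force: 19.9
```

```bash
python3 -m handwheel '[{"x":0,"y":0,"z":0,"wx":0,"wy":0,"wz":0},{"x":0,"y":0,"z":0,"wx":0,"wy":0,"wz":0},{"x":0,"y":0,"z":0,"wx":0,"wy":0,"wz":0},{"x":0,"y":0,"z":0,"wx":0,"wy":0,"wz":0},{"x":0,"y":0,"z":-0.015,"wx":0,"wy":0,"wz":0},{"x":0,"y":0,"z":-0.045,"wx":0,"wy":0,"wz":0},{"x":0,"y":0,"z":-0.085,"wx":0,"wy":0,"wz":0},{"x":0,"y":0,"z":-0.12,"wx":0,"wy":0,"wz":0},{"x":0,"y":0,"z":-0.12,"wx":0,"wy":0,"wz":0}]' 0.06
python3 - <<'E'
from w import *
d=dict(np.load("top1.npz"));d["T"]=np.linalg.inv(d["world_to_cam"])
dark(d,252,245,.054,4,110);sat(d,252,245,.047,12,120,120)
s=ctrl.get_state();print(s["position"],go(s,.4385,.0579,.13,0))
E
```

```text
time: 17.53
position: [0.5235, 0.263, 0.1442]
tool_rot: [-3.122, -0.322, -0.018]
ft_force: [1.2, 1.3, 1.2]
grip_width: 0.69
grip_force: 0.0
(252, 245) px [252.  245.5] 2 P [0.4379 0.0583 0.054 ] rect [1. 0.] -90.0
(252, 245) px [252.2 245.2] 100 P [0.4383 0.0579 0.047 ] rect [11. 10.] 90.0
[0.52354945 0.26295266 0.14422337] ('d mm', [-125.3, 183.4, 12.4], 'wz', np.float64(11.8))
```

```bash
python3 -m handwheel '[{"x":-0.02,"y":0.03,"z":0,"wx":0,"wy":0,"wz":2},{"x":-0.04,"y":0.06,"z":0,"wx":0,"wy":0,"wz":4},{"x":-0.06,"y":0.09,"z":0.005,"wx":0,"wy":0,"wz":6},{"x":-0.08,"y":0.12,"z":0.01,"wx":0,"wy":0,"wz":8},{"x":-0.1,"y":0.148,"z":0.012,"wx":0,"wy":0,"wz":10},{"x":-0.117,"y":0.17,"z":0.012,"wx":0,"wy":0,"wz":12},{"x":-0.125,"y":0.182,"z":0.012,"wx":0,"wy":0,"wz":12},{"x":-0.125,"y":0.183,"z":0.012,"wx":0,"wy":0,"wz":12},{"x":-0.125,"y":0.183,"z":0.012,"wx":0,"wy":0,"wz":12},{"x":-0.125,"y":0.183,"z":0.012,"wx":0,"wy":0,"wz":12}]'
python3 - <<'E'
from w import *
s,d=shot("w4")
s=ctrl.get_state();print(s["position"],go(s,.4385,.0579,.014,0))
E
```

```text
time: 18.37
position: [0.4352, 0.0566, 0.125]
tool_rot: [-3.141, 0.005, -0.001]
ft_force: [-0.6, 0.4, 0.8]
grip_width: 0.686
grip_force: 0.0
[0.43525423 0.05690752 0.12500065] ('d mm', [3.2, -0.9, 111.0], 'wz', np.float64(-0.1))
```

```bash
python3 -m handwheel '[{"x":0.003,"y":-0.001,"z":0.02,"wx":0,"wy":0,"wz":0},{"x":0.003,"y":-0.001,"z":0.04,"wx":0,"wy":0,"wz":0},{"x":0.003,"y":-0.001,"z":0.065,"wx":0,"wy":0,"wz":0},{"x":0.003,"y":-0.001,"z":0.09,"wx":0,"wy":0,"wz":0},{"x":0.003,"y":-0.001,"z":0.105,"wx":0,"wy":0,"wz":0},{"x":0.003,"y":-0.001,"z":0.11,"wx":0,"wy":0,"wz":0},{"x":0.003,"y":-0.001,"z":0.11,"wx":0,"wy":0,"wz":0},{"x":0.003,"y":-0.001,"z":0.11,"wx":0,"wy":0,"wz":0}]'
python3 -m handwheel '[{"x":0,"y":0,"z":0,"wx":0,"wy":0,"wz":0},{"x":0,"y":0,"z":0,"wx":0,"wy":0,"wz":0},{"x":0,"y":0,"z":0,"wx":0,"wy":0,"wz":0},{"x":0,"y":0,"z":0,"wx":0,"wy":0,"wz":0},{"x":0,"y":0,"z":0,"wx":0,"wy":0,"wz":0},{"x":0,"y":0,"z":0,"wx":0,"wy":0,"wz":0},{"x":0,"y":0,"z":0,"wx":0,"wy":0,"wz":0}]' 0.015 20
python3 - <<'E'
from w import *
s=ctrl.get_state();print(s["position"],go(s,.5848,.2733,.12,12))
E
```

```text
time: 19.08
position: [0.4384, 0.0575, 0.0153]
tool_rot: [-3.141, 0.004, -0.001]
ft_force: [0.1, -1.0, 0.3]
grip_width: 0.691
grip_force: 0.0
time: 19.67
position: [0.4381, 0.0565, 0.0153]
tool_rot: [3.141, -0.006, 0.001]
ft_force: [-0.3, 0.1, 3.6]
grip_width: 0.358
grip_force: 20.0
[0.43809861 0.05652147 0.01527333] ('d mm', [145.9, -217.4, -104.7], 'wz', np.float64(-12.2))
```

```bash
python3 -m handwheel '[{"x":0,"y":0,"z":-0.03,"wx":0,"wy":0,"wz":0},{"x":0,"y":0,"z":-0.07,"wx":0,"wy":0,"wz":0},{"x":0.006,"y":-0.01,"z":-0.1,"wx":0,"wy":0,"wz":0},{"x":0.025,"y":-0.038,"z":-0.105,"wx":0,"wy":0,"wz":-2},{"x":0.045,"y":-0.067,"z":-0.105,"wx":0,"wy":0,"wz":-4},{"x":0.065,"y":-0.097,"z":-0.105,"wx":0,"wy":0,"wz":-6},{"x":0.085,"y":-0.127,"z":-0.105,"wx":0,"wy":0,"wz":-8},{"x":0.105,"y":-0.157,"z":-0.105,"wx":0,"wy":0,"wz":-10},{"x":0.125,"y":-0.187,"z":-0.105,"wx":0,"wy":0,"wz":-12},{"x":0.14,"y":-0.209,"z":-0.105,"wx":0,"wy":0,"wz":-12}]'
python3 -m handwheel '[{"x":0.007,"y":-0.007,"z":0,"wx":0,"wy":0,"wz":0},{"x":0.007,"y":-0.007,"z":0,"wx":0,"wy":0,"wz":0},{"x":0.007,"y":-0.007,"z":0,"wx":0,"wy":0,"wz":0},{"x":0.007,"y":-0.007,"z":0,"wx":0,"wy":0,"wz":0},{"x":0.007,"y":-0.007,"z":0,"wx":0,"wy":0,"wz":0}]'
python3 - <<'E'
from w import *
s,d=shot("p4")
s=ctrl.get_state();print(s["position"],go(s,.5848,.2733,.018,12))
E
```

```text
time: 20.5
position: [0.5793, 0.2674, 0.1189]
tool_rot: [-3.123, -0.326, 0.001]
ft_force: [0.4, 0.2, -0.2]
grip_width: 0.361
grip_force: 20.0
time: 20.92
position: [0.5838, 0.2712, 0.1198]
tool_rot: [3.123, 0.319, -0.0]
ft_force: [0.3, -0.7, -0.6]
grip_width: 0.366
grip_force: 20.0
[0.58390878 0.27132947 0.11995938] ('d mm', [1.3, -1.9, 102.0], 'wz', np.float64(-0.3))
```

View pics/p4.png

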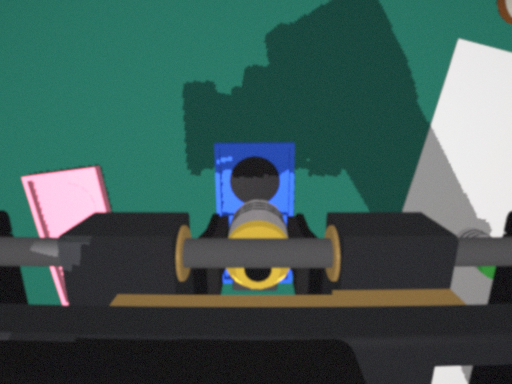

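The yellow objective is held upright over the blue tray's round mark (255,181). Lowering.

```bash
python3 -m handwheel '[{"x":0.001,"y":-0.001,"z":0.02,"wx":0,"wy":0,"wz":0},{"x":0.001,"y":-0.001,"z":0.05,"wx":0,"wy":0,"wz":0},{"x":0.001,"y":-0.001,"z":0.075,"wx":0,"wy":0,"wz":0},{"x":0.001,"y":-0.001,"z":0.092,"wx":0,"wy":0,"wz":0},{"x":0.001,"y":-0.001,"z":0.1,"wx":0,"wy":0,"wz":0},{"x":0.001,"y":-0.001,"z":0.101,"wx":0,"wy":0,"wz":0},{"x":0.001,"y":-0.001,"z":0.101,"wx":0,"wy":0,"wz":0},{"x":0.001,"y":-0.001,"z":0.101,"wx":0,"wy":0,"wz":0}]'
python3 -m handwheel '[{"x":0,"y":0,"z":0.001,"wx":0,"wy":0,"wz":0},{"x":0,"y":0,"z":0.001,"wx":0,"wy":0,"wz":0},{"x":0,"y":0,"z":0.001,"wx":0,"wy":0,"wz":0}]'
```

```text
time: 21.63
position: [0.5855, 0.2743, 0.0199]
tool_rot: [-3.125, -0.321, -0.003]
ft_force: [-0.1, -0.0, -2.0]
grip_width: 0.358
grip_force: 20.0
time: 21.88
position: [0.585, 0.2744, 0.0183]
tool_rot: [-3.125, -0.322, -0.001]
ft_force: [-0.3, 0.2, -0.7]
grip_width: 0.359
grip_force: 20.0
```

```bash
python3 -m handwheel '[{"x":0,"y":0,"z":0.001,"wx":0,"wy":0,"wz":0},{"x":0,"y":0,"z":0.001,"wx":0,"wy":0,"wz":0},{"x":0,"y":0,"z":0.001,"wx":0,"wy":0,"wz":0}]'
```

```text
time: 22.13
position: [0.5851, 0.2746, 0.0175]
tool_rot: [3.125, 0.322, 0.001]
ft_force: [-0.5, -0.6, 3.6]
grip_width: 0.356
grip_force: 20.0
```

```bash
python3 -m handwheel '[{"x":0,"y":0,"z":0,"wx":0,"wy":0,"wz":0},{"x":0,"y":0,"z":0,"wx":0,"wy":0,"wz":0},{"x":0,"y":0,"z":0,"wx":0,"wy":0,"wz":0},{"x":0,"y":0,"z":0,"wx":0,"wy":0,"wz":0},{"x":0,"y":0,"z":-0.015,"wx":0,"wy":0,"wz":0},{"x":0,"y":0,"z":-0.045,"wx":0,"wy":0,"wz":0},{"x":0,"y":0,"z":-0.085,"wx":0,"wy":0,"wz":0},{"x":0,"y":0,"z":-0.125,"wx":0,"wy":0,"wz":0},{"x":0,"y":0,"z":-0.14,"wx":0,"wy":0,"wz":0}]' 0.06
python3 -m handwheel '[{"x":-0.04,"y":0.04,"z":-0.02,"wx":0,"wy":0,"wz":0},{"x":-0.08,"y":0.08,"z":-0.03,"wx":0,"wy":0,"wz":0},{"x":-0.11,"y":0.12,"z":-0.03,"wx":0,"wy":0,"wz":0},{"x":-0.13,"y":0.16,"z":-0.03,"wx":0,"wy":0,"wz":0},{"x":-0.14,"y":0.2,"z":-0.03,"wx":0,"wy":0,"wz":0},{"x":-0.14,"y":0.24,"z":-0.03,"wx":0,"wy":0,"wz":0},{"x":-0.14,"y":0.26,"z":-0.03,"wx":0,"wy":0,"wz":0},{"x":-0.14,"y":0.26,"z":-0.03,"wx":0,"wy":0,"wz":0},{"x":-0.14,"y":0.26,"z":-0.03,"wx":0,"wy":0,"wz":0}]'
python3 - <<'E'
from w import *
t=ctrl.get_image("top");t["T"]=np.linalg.inv(t["world_to_cam"])
cv2.imwrite("pics/top2.png",cv2.resize(t["image"][90:290,140:400,::-1],None,fx=3,fy=3,interpolation=cv2.INTER_CUBIC));np.savez("top2.npz",**t)
E
```

```text
time: 22.88
position: [0.587, 0.2766, 0.1644]
tool_rot: [-3.122, -0.323, -0.014]
ft_force: [-0.6, 0.3, 0.2]
grip_width: 0.69
grip_force: 0.0
time: 23.63
position: [0.5009, -0.0148, 0.1879]
tool_rot: [3.123, 0.308, 0.001]
ft_force: [0.3, -0.6, 0.7]
grip_width: 0.691
grip_force: 0.0
```

View pics/top2.png

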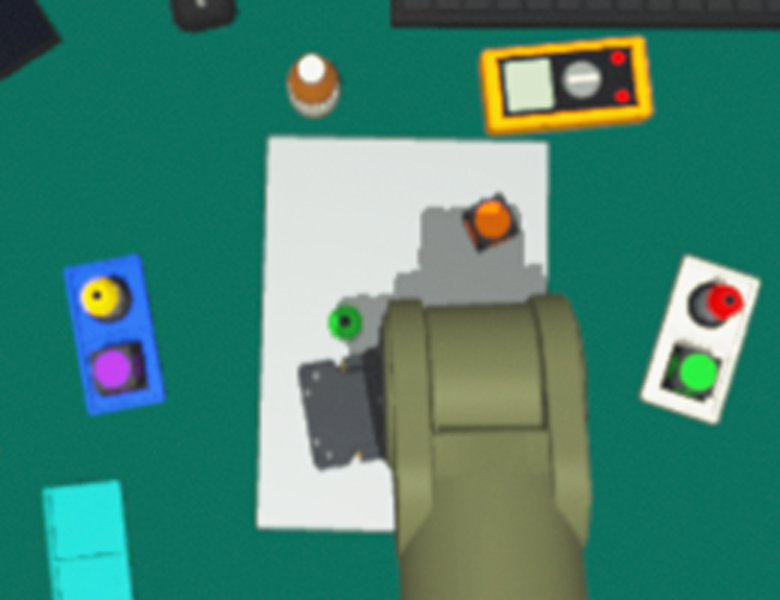

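All four parts stand in their trays (crop pixels): yellow (103,297), violet (113,370), red (723,300) and green cube (697,372). Green objective, orange cube, meter and bottle are where they started. A numeric check comes next.

```bash
python3 - <<'E'
from w import *
d=dict(np.load("top2.npz"))
def tr(p,a,b):
    e=(a-b)/np.linalg.norm(a-b);c=(a+b)/2;q=p[:2]-c;print(" tray xy",(q@e*1000).round(1),(q@[-e[1],e[0]]*1000).round(1))
B=np.array([.5848,.2733]),np.array([.5203,.2597]);W=np.array([.5912,-.2811]),np.array([.528,-.2617])
m=d["image"]
# colour-picked masks, tray body excluded by hue
h=cv2.cvtColor(m,cv2.COLOR_RGB2HSV)
for n,u,v,z,lo,hi,t in[("yel",174,189,.050,20,35,B),("vio",177,213,.047,135,155,B),("red",381,190,.050,0,8,W),("grn",372,214,.047,50,70,W)]:
    k=cv2.inRange(h,(lo,120,110),(hi,255,255));w=np.zeros_like(k);w[v-12:v+13,u-12:u+13]=k[v-12:v+13,u-12:u+13]
    c=cv2.moments(w,True);p=plane(d,[[c["m10"]/c["m00"],c["m01"]/c["m00"]]],z,d["T"])[0];print(n,c["m00"],p.round(4));tr(p,*t)
print(ctrl.get_state()["time"])
E
```

```text
yel 116.0 [0.5829 0.2703 0.05  ]
 tray xy 30.4 -2.6
vio 129.0 [0.52   0.2593 0.047 ]
 tray xy -33.4 -0.3
red 98.0 [ 0.5901 -0.2798  0.05  ]
 tray xy 31.6 0.9
grn 133.0 [ 0.5273 -0.2574  0.047 ]
 tray xy -34.9 3.9
23.6833
```

All four are within 4 mm of their marks, so I'm handing in.

```bash
python3 -c "
from bench import ctrl
print(ctrl.close_job())"
```

```text
the job is handed in; nothing more can be done
None
```

Job handed in at 23.7 s of robot time: all four parts stand upright in their compartments, about 4 mm or less from their marks in the top view, and the other items look unmoved; no verdict was returned.

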